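# Sweep the brass cut-offs off the dressing slab

### The job

Sweep the three brass cut-offs along the stone slab and off its open end into the blue scrap pan, pushing them with the fingers and never picking them up. Leave the bell, the little pot and the lamp standing undisturbed where they are, and put nothing in the wooden tray.

Things in the scene. Friction and masses are not known exactly. Their poses are not given: they have to be found in the camera images.
- slab: Fixed white stone slab, 240 mm along its x, 300 mm along its y, top face 45 mm above the bench; origin at the centre of its underside. Wooden battens 10 mm wide run along its two long sides (x = +-115 mm), 12 mm higher than the top face, so the clear width is 220 mm. Its two ends at y = +-149 mm are open, with no lip. It stands at a varying place and yaw.
- scrap_pan: Fixed open blue sheet-metal scrap pan, 240 mm (x) by 120 mm (y), 36 mm high, walls 3 mm, floor 3 mm; origin at the centre of its underside on the bench, axes parallel to the slab's. It butts against one open end of the slab, its centre 210 mm from the slab's centre along the slab's +y or -y (which end varies); its rim lies 9 mm below the slab's top, so parts pushed over the edge drop in.
- keep_tray: Fixed open wooden tray of the same size as the scrap pan, at the slab's other end, holding the finished lamp; origin at the centre of its underside, axes parallel to the slab's.
- stub_button: loose brass cut-off, 14 mm high, about 75 g, lying flat on the slab at any yaw; a 30 mm disc with a short 12 mm wide bar sticking out, 40 mm long in all. Origin at mid-height, 4 mm from the disc's centre towards the bar, which points along its +x.
- stub_elbow: loose brass cut-off, 14 mm high, about 75 g, lying flat on the slab at any yaw; L shape, 36 mm long (its x) by 28 mm (its y), limbs 14 mm wide. Origin at mid-height, about the middle of its outline; the short limb points along +y at its -x end.
- stub_tee: loose brass cut-off, 14 mm high, about 75 g, lying flat on the slab at any yaw; T shape, 36 mm long (its x) by 28 mm (its y), limbs 14 mm wide. Origin at mid-height, about the middle of its outline; the stem points along +y.
- bell: Loose copper hand bell standing on the slab in the half towards its +x batten, 44 mm across the mouth, 64 mm high, origin at the centre of its underside. To be left alone.
- lota: Loose dark round-bellied little metal pot standing on the slab in the half towards its +x batten, 44 mm across, 54 mm high, origin at the centre of its underside. To be left alone.
- lamp: Loose copper pedestal lamp standing in the wooden tray, 44 mm across, 50 mm high, origin at the centre of its underside. To be left alone.
There are look-alikes about, which are no part of the job. Leave any purple or red look-alike of the stub_elbow alone.

How it is judged:
At the end, for the whole second after the job is handed in: All three cut-offs lie at rest inside the blue scrap pan (centres within its outline and less than 40 mm above its underside); bell, pot and lamp stand upright within 12 mm of where they started (x of stub_button in the frame of scrap_pan between -0.118 and 0.118 m and y of stub_button in the frame of scrap_pan between -0.058 and 0.058 m and z of each of stub_button, stub_elbow, stub_tee in the frame of scrap_pan below 0.04 m and linear speed of each of stub_button, stub_elbow, stub_tee below 0.02 m/s and x of stub_elbow in the frame of scrap_pan between -0.118 and 0.118 m and y of stub_elbow in the frame of scrap_pan between -0.058 and 0.058 m and x of stub_tee in the frame of scrap_pan between -0.118 and 0.118 m and y of stub_tee in the frame of scrap_pan between -0.058 and 0.058 m and distance of each of bell, lota, lamp from where it was at the start of the episode below 0.012 m and angle between each of bell, lota, lamp's own z axis and vertical below 0.2 rad); the robot touches nothing.
It fails at once if a cut-off is lifted (its centre more than 70 mm above the bench, about 18 mm off the slab) (height (world z) of any of stub_button, stub_elbow, stub_tee above 0.07 m).
It fails at once if a cut-off is carried out over the middle of the scrap pan above the slab's level ((z of stub_button in the frame of scrap_pan above 0.048 m and x of stub_button in the frame of scrap_pan between -0.12 and 0.12 m and y of stub_button in the frame of scrap_pan between -0.02 and 0.02 m) or (z of stub_elbow in the frame of scrap_pan above 0.048 m and x of stub_elbow in the frame of scrap_pan between -0.12 and 0.12 m and y of stub_elbow in the frame of scrap_pan between -0.02 and 0.02 m) or (z of stub_tee in the frame of scrap_pan above 0.048 m and x of stub_tee in the frame of scrap_pan between -0.12 and 0.12 m and y of stub_tee in the frame of scrap_pan between -0.02 and 0.02 m)).
It fails at once if a cut-off goes into the wooden tray ((x of stub_button in the frame of keep_tray between -0.12 and 0.12 m and y of stub_button in the frame of keep_tray between -0.06 and 0.06 m) or (x of stub_elbow in the frame of keep_tray between -0.12 and 0.12 m and y of stub_elbow in the frame of keep_tray between -0.06 and 0.06 m) or (x of stub_tee in the frame of keep_tray between -0.12 and 0.12 m and y of stub_tee in the frame of keep_tray between -0.06 and 0.06 m)).
It fails at once if the bell, the pot or the lamp is shifted more than 12 mm or tipped over (distance of any of bell, lota, lamp from where it was at the start of the episode above 0.012 m or angle between any of bell, lota, lamp's own z axis and vertical above 0.5 rad).
It also fails if it takes over 67 s, if anything falls off the work surface, if the arm or the gripper's body presses on something with over 40 N, if the wrist force passes 120 N, or if a joint passes its speed limit or range.

### The arm

A 7-joint arm with a two-finger parallel gripper is mounted at the origin on the work surface. World frame = base frame: x ahead of the robot, y to its left, z up, the work surface at z = 0. Lengths are in m, angles in rad, forces in N, time in s.
With the tool pointing down it reaches from about 0.4 to 0.85 m from the base axis. Payload 10.4 kg.
Tool frame: the origin (TCP) lies at the very end of the fingers, on their centre line; the grasp point (between the pads) lies 19 mm behind it; z points along the fingers, y is the line along which they close (so a half turn about z gives the same grasp; the last joint's range is limited). The gripper opens to 87 mm and grips with 3 to 60 N. Pads are 19 mm wide; open, the fingers measure 117 mm over their backs; the gripper's body (75 mm by 190 mm) begins 51 mm behind the grasp point.
Start: joints at [-1.295, 0.332, -0.065, 1.46, 0.022, 1.35, -0.088], TCP at [0.184, 0.597, 0.198] pointing down, gripper open.
Joint ranges: [-2.6, 2.6], [-0.5, 2.12], [-1.47, 1.34], [0.16, 2.42], [-1.27, 4.41], [0.06, 2.06], [-2.6, 2.6]. Speed limits (rad/s): [2.22, 2.22, 2.79, 2.79, 3.14, 3.14, 3.14].

### API

Orientations are given as a unit quaternion [x, y, z, w].
In Python, from bench import read_state, cams, workorder gives the robot as it stands.
- The arm moves only by the shell command python3 -m crank 'ROWS' [FORCE]. ROWS is text: rows parted by semicolons, each of 5 numbers parted by spaces: the shift along the tool's x, y, z scaled (see below), then the turn about the tool's z scaled (see below), then the opening, from -1 (shut) to 1 (fully open). In form: dx dy dz yaw jaw; .... A call has 1 to 10 rows; each row shifts and turns the commanded pose from where the row before left it, along the tool's axes as they then stand; what a row does not reach is not made up. The controller multiplies each number of a shift by 200 mm and each number of a turn by 90 degrees. A row lasts 1/10 s, in which the tool goes at most 50 mm and 8.59 degrees, less where a joint would pass 70% of its speed; a pose out of reach is approached as far as the arm can. A call with a number of a shift or a turn outside -1 to 1 is refused whole. A call with a gripper value outside its range is refused whole. The fingers move at their own pace and stop on an object; FORCE is the grip in N (left out, the last holds). Time passes only in rows, so rows that do not move let the fingers close. It gives the time, the measured TCP pose, the force, the opening and the grip force at its end, in the units of the state.
- read_state(): the state, without advancing time (a new reading comes with each control period).
- cams.camera(name): name is "scene" or "top"; returns a dict with "img" (384x512x3 uint8, blue, green, red), "K" (3x3 intrinsics, pixels), "xyz" and "attitude" of the camera in the world. Camera axes: x right, y down, z forward; pixel columns grow to the right and rows downward; lengths in m; the calibration is good to about 2 mm. A picture is of the moment at which its call begins. There is no depth.
- workorder.close_job(): hands the job in; it is judged then, once.
The state is a dict: "time": time; "joint_positions": joint angles; "joint_vel": joint speeds; "joint_torque": joint torques, N m; "ee_pos": TCP position; "eef_rot": TCP orientation; "ft_force": force on the tool from outside, world axes, zero at the start; "torque": the same for the moment, N m; "width": finger opening in m; "grip_force": force on a finger pad.
Only numpy, scipy, OpenCV 4.12 (cv2) and the standard library are available. Lean on these libraries where they do the work, as an engineer would, in place of code of your own. Each camera call takes 0.05 s, during which the arm holds its last target. There are 200 camera calls.

## Working session

There is one attempt and no reset: what is moved stays moved. The work goes in short steps, Python scripts to look and compute and a shell command to move; the robot and the scene stay as the last step left them, time stands still between calls to the robot, and variables do not carry over. Pictures are saved under pics/ and viewed, at most 10 in all, crops included, and the job is handed in when it is done.

```bash
mkdir -p pics; cat > h.py <<'E'
import numpy as np, cv2
from scipy.spatial.transform import Rotation as R
from bench import read_state, cams, workorder
def cam(n):
    c=cams.camera(n); a=np.array(c["attitude"],float)
    c["R"]=R.from_quat(a).as_matrix() if a.size==4 else a.reshape(3,3)
    c["K"]=np.array(c["K"]);c["xyz"]=np.array(c["xyz"]);return c
def ray(c,uv):
    d=c["R"]@np.linalg.solve(c["K"],[uv[0],uv[1],1]);return d/np.linalg.norm(d)
def plane(c,uv,z):
    d=ray(c,uv);return c["xyz"]+d*(z-c["xyz"][2])/d[2]
def tri(c1,u1,c2,u2):
    A=np.zeros((3,3));b=np.zeros(3)
    for c,u in((c1,u1),(c2,u2)):
        d=ray(c,u);P=np.eye(3)-np.outer(d,d);A+=P;b+=P@c["xyz"]
    return np.linalg.solve(A,b)
def proj(c,p):
    q=c["K"]@(c["R"].T@(np.array(p)-c["xyz"]));return q[:2]/q[2]
E
python3 - <<'E'
from h import *
s=read_state();print(s["time"],s["ee_pos"],s["eef_rot"],s["width"])
print(R.from_quat(s["eef_rot"]).as_matrix().round(3))
for n in("top","scene"):
    c=cam(n);print(n,c["xyz"],c["attitude"],c["K"].tolist());cv2.imwrite(f"pics/{n}0.png",c["img"])
E
```

```text
0.0 [0.18388578 0.59687303 0.19723965] [ 1.48856942e-01  9.88858466e-01 -7.34560453e-04 -7.39617916e-05] 0.08699034082316158
[[-0.956  0.294 -0.   ]
 [ 0.294  0.956 -0.001]
 [-0.    -0.001 -1.   ]]
top [0.26706855 0.02502693 1.12740827] [-0.67921087  0.72619517 -0.07557151  0.07484728] [[488.32605402148823, 0.0, 248.4481251508076], [0.0, 488.32605402148823, 183.33671021709515], [0.0, 0.0, 1.0]]
scene [ 1.12417948 -0.37490357  0.54952811] [ 0.77252723  0.40723356 -0.23335074 -0.42767971] [[465.7878487995362, 0.0, 254.0961794345006], [0.0, 465.7878487995362, 191.65737036093395], [0.0, 0.0, 1.0]]
```

View pics/top0.png

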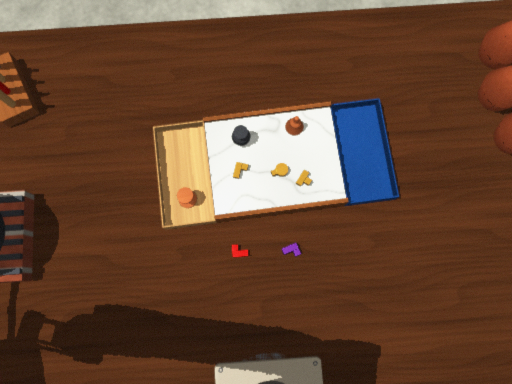

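View pics/scene0.png

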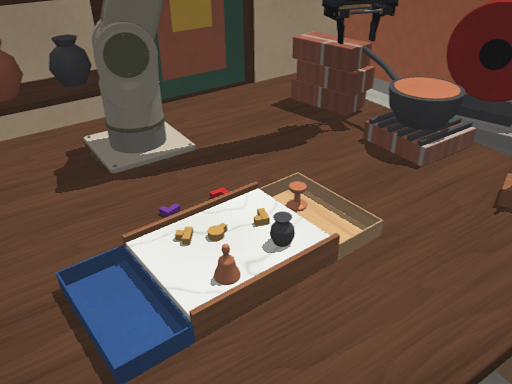

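The top view shows the elbow at (240,170), the button at (281,170) and the tee at (304,178) on the slab. The red look-alike at (240,251) and the purple one at (291,250) lie off the slab, on the bench. The pot is at (241,135), the bell at (294,126), the lamp at (186,197) in the tray, and the blue pan is on the right at about (365,152). The cut-offs I want are the three yellow-brass ones on the slab.

```bash
cat > m.py <<'E'
from h import *
def blobs(c,lo,hi,amin=25):
    m=cv2.inRange(cv2.cvtColor(c["img"],cv2.COLOR_BGR2HSV),lo,hi)
    n,l,st,ce=cv2.connectedComponentsWithStats(m)
    return [(ce[i],st[i][4],l==i) for i in range(1,n) if st[i][4]>=amin]
def brass(c,box):
    return [b for b in blobs(c,(17,150,90),(30,255,255)) if box[0]<b[0][0]<box[2] and box[1]<b[0][1]<box[3]]
TB=(205,95,400,215); SB=(60,180,330,384)
def slabframe(c):
    ms=[b for b in blobs(c,(0,0,150),(180,60,255),3000) if 200<b[0][0]<350 and 100<b[0][1]<220]
    m=max(ms,key=lambda b:b[1])[2].astype(np.uint8)
    cn=max(cv2.findContours(m,0,2)[0],key=cv2.contourArea)
    q=cv2.boxPoints(cv2.minAreaRect(cn)); return q
E
python3 - <<'E'
from m import *
t=cam("top");s=cam("scene")
q=slabframe(t);P=np.array([plane(t,u,.045) for u in q]);print("slab corners",q.round(1).tolist(),P.round(3).tolist(),[np.linalg.norm(P[i]-P[i-1]).round(3) for i in range(4)],P.mean(0))
bt=sorted(brass(t,TB),key=lambda b:b[0][0]);bs=sorted(brass(s,SB),key=lambda b:-b[0][0])
print([(b[0].round(1),b[1]) for b in bt],[(b[0].round(1),b[1]) for b in bs])
for a,b in zip(bt,bs): print("tri",tri(t,a[0],s,b[0]).round(4),"plane",plane(t,a[0],.059).round(4))
for nm,lo,hi in(("blue",(105,120,60),(125,255,255)),):
    for b in blobs(t,lo,hi,500):
        cn=cv2.findContours(b[2].astype(np.uint8),0,2)[0][0];qq=cv2.boxPoints(cv2.minAreaRect(cn));print(nm,[plane(t,u,.036)[:2].round(3).tolist() for u in qq])
# pot / bell: top-view tips & scene tips
for nm,ut,us,z in(("bell",(296,120),(226,246),.064),("lota",(241,132),(283,217),.054)): print(nm,tri(t,ut,s,us).round(3),plane(t,ut,z).round(3))
cv2.imwrite("pics/crop.png",cv2.resize(t["img"][95:220,200:405],None,fx=3.9,fy=3.9,interpolation=2))
E
```

```text
slab corners [[202.60000610351562, 122.4000015258789], [333.6000061035156, 105.4000015258789], [345.6000061035156, 197.60000610351562], [214.60000610351562, 214.6999969482422]] [[0.653, 0.113, 0.045], [0.674, -0.196, 0.045], [0.454, -0.2, 0.045], [0.435, 0.096, 0.045]] [np.float64(0.219), np.float64(0.309), np.float64(0.221), np.float64(0.297)] [ 0.55399586 -0.04649155  0.045     ]
[(array([239.3, 168.8]), np.int32(116)), (array([280.3, 169.7]), np.int32(140)), (array([303.5, 178.4]), np.int32(119))] []
blue [[0.681, -0.19], [0.695, -0.314], [0.448, -0.322], [0.436, -0.204]]
bell [ 0.625 -0.098  0.1  ] [ 0.638 -0.102  0.064]
lota [0.608 0.026 0.095] [0.621 0.025 0.054]
```

View pics/crop.png

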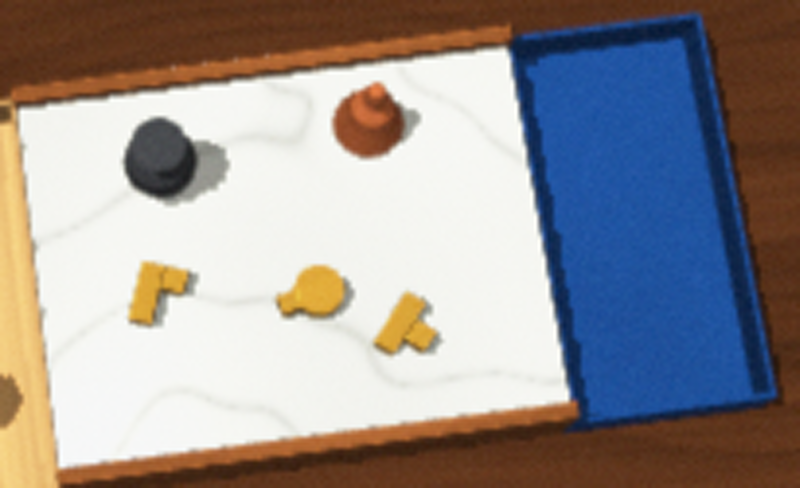

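The crop confirms the three yellow-brass parts: elbow at crop (158,292), button at (315,290) and tee at (408,323). The bell and pot are well up towards the far (+x) batten, and the red and purple pieces are outside the crop. Next I work out the slab frame and cross-check the heights.

```bash
cat >> m.py <<'E'
C=np.array([[204.6,121.9],[331,106.5],[346.4,198.3],[215.4,215]])
def frame(t):
    P=np.array([plane(t,u,.045) for u in C]);d=(P[0]+P[3]-P[1]-P[2])/2
    ey=d/np.linalg.norm(d);ex=np.array([ey[1],-ey[0],0]);return P.mean(0),ex,ey,P
E
python3 - <<'E'
from m import *
t=cam("top");s=cam("scene")
o,ex,ey,P=frame(t);S=lambda p:np.round([(p-o)@ex,(p-o)@ey,p[2]],4)
print("o",o,"ex az",np.degrees(np.arctan2(ex[1],ex[0])),[S(p).tolist() for p in P])
bt=sorted(brass(t,TB),key=lambda b:b[0][0])
h=cv2.cvtColor(s["img"],cv2.COLOR_BGR2HSV)
bs=sorted([b for b in blobs(s,(14,150,60),(32,255,255),20) if 160<b[0][0]<275 and 205<b[0][1]<245],key=lambda b:-b[0][0])
print([(b[0].round(),b[1]) for b in bs],h[236,187],h[232,215])
for i,a in enumerate(bt):
    print("world",plane(t,a[0],.059).round(4),"slab",S(plane(t,a[0],.059)), "tri",S(tri(t,a[0],s,bs[i][0])) if i<len(bs) else "")
    pts=np.argwhere(a[2])[:,::-1]; L=np.array([S(plane(t,u,.059)) for u in pts]);print("  ext",L.min(0)[:2],L.max(0)[:2])
for u in((294,128),(241,137)): print("obst base",S(plane(t,u,.06)))
r=R.from_quat(read_state()["eef_rot"]).as_matrix();print("tool y az",np.degrees(np.arctan2(r[1,1],r[0,1])))
E
```

```text
o [ 0.55303243 -0.04694492  0.045     ] ex az 3.4495930775648675 [[0.1105, 0.149, 0.045], [0.1102, -0.1492, 0.045], [-0.1102, -0.1482, 0.045], [-0.1105, 0.1485, 0.045]]
[] [ 18 137 207] [ 18 135 211]
world [0.5329 0.0345 0.059 ] slab [-0.0152  0.0825  0.059 ] tri 
  ext [-0.0336  0.0642] [-0.0011  0.0964]
world [ 0.5244 -0.0572  0.059 ] slab [-0.0292 -0.0085  0.059 ] tri 
  ext [-0.0419 -0.0246] [-0.0155  0.0124]
world [ 0.5011 -0.1077  0.059 ] slab [-0.0555 -0.0576  0.059 ] tri 
  ext [-0.0695 -0.0714] [-0.0385 -0.0415]
obst base [ 0.0642 -0.0535  0.06  ]
obst base [0.0583 0.0696 0.06  ]
tool y az 72.88218225902799
```

The slab measures 220.7 by 297.5 mm against the 220 by 298 mm given, so the frame is good. I turn first so that tool y lies across the slab and −x points at the pan, and shut the fingers.

```bash
python3 -m crank '0 0 0 0.0857 -1;0 0 0 0.0857 -1;0 0 0 0.0857 -1;0 0 0 0.0857 -1;0 0 0 0.0857 -1;0 0 0 0.0857 -1;0 0 0 0.0857 -1;0 0 0 0.0857 -1;0 0 0 0.0857 -1;0 0 0 0 -1'
cat > w.py <<'E'
from h import *
o=np.array([.55303,-.04694,.045]);a=np.radians(3.45);ex=np.array([np.cos(a),np.sin(a),0]);ey=np.array([-np.sin(a),np.cos(a),0])
S=lambda p:np.round([(p-o)@ex,(p-o)@ey,p[2]],4)
if __name__=="__main__":
    import sys
    s=read_state();r=R.from_quat(s["eef_rot"]).as_matrix();p=S(np.array(s["ee_pos"]));print(s["time"],"slab xyz",p,"yaw off",(np.degrees(np.arctan2(r[1,1],r[0,1]))-3.45).round(2),"F",np.round(s["ft_force"],1),"w",round(s["width"],4))
    if len(sys.argv)>1:
        g=np.array(eval(sys.argv[1]));d=g-p;print("tool units dx dy dz",np.round([d[1]/.2,d[0]/.2,-d[2]/.2],3))
E
python3 w.py '[-.061,-.027,.14]'
python3 - <<'E'
from m import *;from w import S
t=cam("top");s=cam("scene")
bt=sorted(brass(t,TB),key=lambda b:b[0][0])
bs=sorted([b for b in blobs(s,(12,100,60),(32,255,255),20) if 160<b[0][0]<275 and 200<b[0][1]<248],key=lambda b:-b[0][0])
print([(b[0].round(),b[1]) for b in bs])
for a,b in zip(bt,bs): print(S(tri(t,a[0],s,b[0])))
E
```

```text
time: 1.3
ee_pos: [0.1839, 0.5973, 0.198]
eef_rot: [0.686, 0.727, -0.0, 0.0]
ft_force: [0.0, 0.9, -1.1]
width: 0.0146
grip_force: 0.0
1.3 slab xyz [-0.3297  0.6653  0.198 ] yaw off -0.1 F [ 0.   0.9 -1.1] w 0.0146
tool units dx dy dz [-3.462  1.344  0.29 ]
[(array([261., 218.]), np.int32(186)), (array([217., 232.]), np.int32(240)), (array([184., 235.]), np.int32(215)), (array([183., 212.]), np.int32(619))]
[-0.0136  0.0812  0.05  ]
[-0.0275 -0.0101  0.0505]
[-0.0545 -0.0601  0.051 ]
```

```bash
python3 -m crank '-0.1 0.05 0 0 -1;-0.18 0.14 0 0 -1;-0.18 0.14 0 0 -1;-0.18 0.14 0 0 -1;-0.18 0.14 0 0 -1;-0.18 0.14 0 0 -1;-0.18 0.14 0 0 -1;-0.18 0.14 0 0 -1;-0.18 0.14 0 0 -1;-0.18 0.14 0 0 -1' && python3 -m crank '-0.22 0 0 0 -1;-0.22 0 0 0 -1;-0.22 0 0 0 -1;-0.22 0 0 0 -1;-0.22 0 0 0 -1;-0.22 0 0 0 -1;-0.22 0 0 0 -1;-0.15 0 0 0 -1;0 0 0 0 -1;0 0 0 0 -1'; python3 w.py '[-.061,-.027,.08]'
```

```text
time: 2.4
ee_pos: [0.4673, 0.2682, 0.1984]
eef_rot: [0.684, 0.73, 0.0, -0.0]
ft_force: [0.4, 0.7, 0.2]
width: 0.0004
grip_force: 0.0
time: 3.4
ee_pos: [0.4867, -0.0678, 0.1981]
eef_rot: [0.685, 0.729, 0.0, -0.0]
ft_force: [-0.1, -0.0, -0.4]
width: 0.0004
grip_force: 0.0
3.4 slab xyz [-0.0675 -0.0168  0.1981] yaw off 0.09 F [-0.1 -0.  -0.4] w 0.0004
tool units dx dy dz [-0.051  0.033  0.59 ]
```

```bash
python3 -m crank '-0.051 0.033 0.15 0 -1;0 0 0.2 0 -1;0 0 0.2 0 -1;0 0 0.06 0 -1;0 0 0 0 -1'; python3 w.py '[-.061,-.027,.051]'
python3 - <<'E'
from h import *
c=cam("scene");cv2.imwrite("pics/s1.png",cv2.resize(c["img"][150:330,60:330],None,fx=2.9,fy=2.9))
E
```

```text
time: 3.9
ee_pos: [0.4929, -0.0764, 0.075]
eef_rot: [0.685, 0.729, -0.001, -0.001]
ft_force: [0.6, -0.7, 0.7]
width: 0.0005
grip_force: 0.0
3.9 slab xyz [-0.0618 -0.0258  0.075 ] yaw off 0.15 F [ 0.6 -0.7  0.7] w 0.0005
tool units dx dy dz [-0.006  0.004  0.12 ]
```

View pics/s1.png

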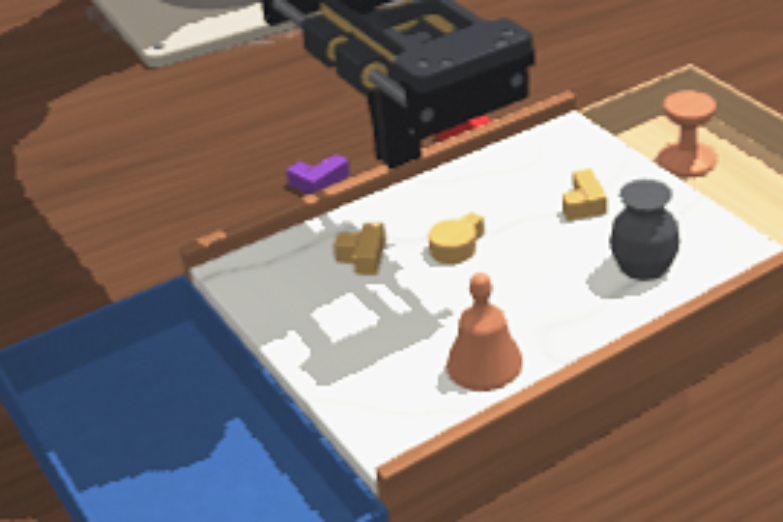

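The crop shows the finger tips at about (400,160), behind the tee at (362,247) and towards the near batten from the button at (455,240). I check that the tip projects there before going down.

```bash
python3 - <<'E'
from h import *
c=cam("scene")
for p in([.4929,-.0764,.075],[.5011,-.1077,.052],[.5244,-.0572,.052]): print(((proj(c,p)-[60,150])*2.9).round())
E
```

```text
[402. 189.]
[366. 243.]
[456. 233.]
```

```bash
python3 -m crank '-0.003 0.004 0.06 0 -1;0 0 0.04 0 -1;0 0 0.02 0 -1;0 0 0 0 -1;0 0 0 0 -1'; python3 w.py
python3 - <<'E'
from h import *
c=cam("scene");cv2.imwrite("pics/s2.png",cv2.resize(c["img"][180:260,150:250],None,fx=7,fy=7))
print((proj(c,read_state()["ee_pos"])-[150,180])*7)
E
```

```text
time: 4.5
ee_pos: [0.4948, -0.078, 0.0521]
eef_rot: [0.685, 0.728, -0.0, 0.0]
ft_force: [-0.5, 0.5, -1.2]
width: 0.0004
grip_force: 0.0
4.5 slab xyz [-0.06   -0.0275  0.0521] yaw off 0.01 F [-0.5  0.5 -1.2] w 0.0004
[344.13563121 323.93612733]
```

View pics/s2.png

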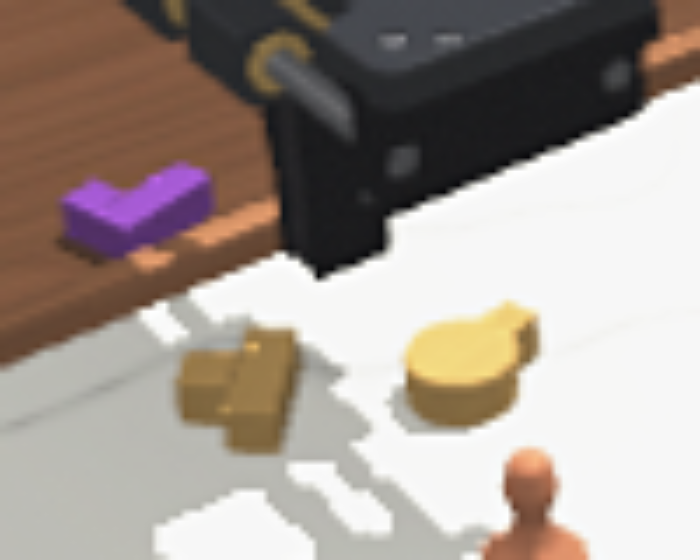

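```bash
python3 - <<'E'
from h import *; from w import ex,ey
c=cam("scene");p=np.array(read_state()["ee_pos"])
for dz in(0,.015,.03):
  print(dz,[((proj(c,p+i*.015*ex+j*.0095*ey+[0,0,dz])-[150,180])*7).round().tolist() for i,j in((1,-1),(1,1),(-1,-1),(-1,1))])
t=cam("top");cv2.imwrite("pics/t2.png",cv2.resize(t["img"][95:255,200:360],None,fx=3.7,fy=3.7));print((proj(t,p)-[200,95])*3.7,(proj(t,p+[0,0,.2])-[200,95])*3.7)
E
```

```text
0 [[344.0, 365.0], [406.0, 337.0], [283.0, 311.0], [345.0, 285.0]]
0.015 [[339.0, 317.0], [403.0, 290.0], [278.0, 264.0], [341.0, 238.0]]
0.03 [[335.0, 268.0], [399.0, 241.0], [273.0, 216.0], [337.0, 190.0]]
[334.02700852 324.04630782] [365.06453518 238.9520389 ]
```

View pics/t2.png

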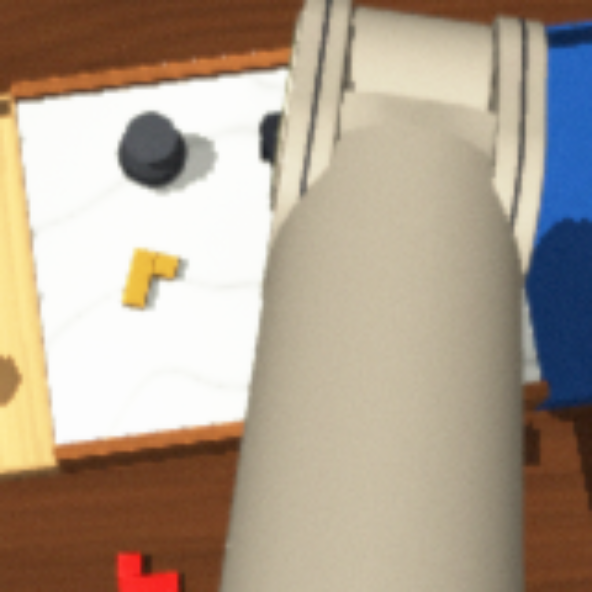

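The tips look about 25 mm off where the state puts them. I compare with the first picture, where the open fingers stood against other colours.

```bash
python3 - <<'E'
from h import *
c=cam("scene");p=np.array([.1839,.5969,.1972]);y=np.array([.294,.956,0])
for z in (0,.025): print(proj(c,p+[0,0,z]).round(1),proj(c,p+y*.045+[0,0,z]).round(1),proj(c,p-y*.045+[0,0,z]).round(1))
i=cv2.imread("pics/scene0.png")
cv2.imwrite("pics/g0.png",cv2.resize(i[0:90,300:420],None,fx=6,fy=6,interpolation=cv2.INTER_CUBIC))
j=cv2.imread("pics/s2.png");print(j[330,344],j[300,344],j[350,344],j[290,420],j[330,390])
E
```

```text
[355.  50.] [369.4  48.6] [340.4  51.4]
[356.   40.9] [370.5  39.6] [341.2  42.3]
[246 247 247] [246 247 247] [247 247 247] [246 247 247] [246 247 247]
```

View pics/g0.png

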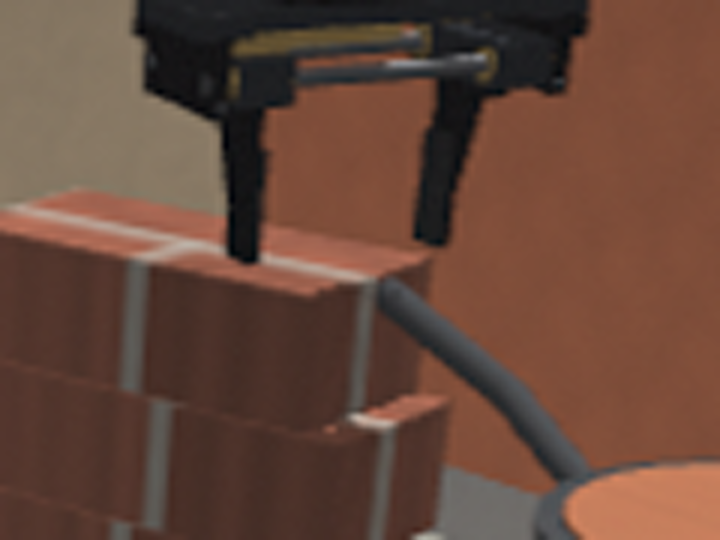

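The tips in that picture are at (340.5,43) and (371.5,40.5), which also puts them about 22 mm above the reported TCP. I probe the slab gently here, where nothing lies below, to settle it.

```bash
python3 -m crank '0 0 0.025 0 -1;0 0 0.005 0 -1;0 0 0.005 0 -1;0 0 0 0 -1;0 0 0 0 -1'; python3 w.py
```

```text
time: 5.2
ee_pos: [0.4948, -0.078, 0.045]
eef_rot: [0.685, 0.728, 0.0, -0.0]
ft_force: [-0.1, 0.1, 0.4]
width: 0.0006
grip_force: 0.0
5.2 slab xyz [-0.06   -0.0274  0.045 ] yaw off 0.01 F [-0.1  0.1  0.4] w 0.0006
```

```bash
python3 -m crank '0 0 0.01 0 -1;0 0 0.01 0 -1;0 0 0 0 -1;0 0 0 0 -1'; python3 w.py
```

```text
time: 5.6
ee_pos: [0.4947, -0.0779, 0.0409]
eef_rot: [0.685, 0.728, -0.0, -0.0]
ft_force: [0.2, -0.2, -0.2]
width: 0.0005
grip_force: 0.0
5.6 slab xyz [-0.0601 -0.0274  0.0409] yaw off 0.01 F [ 0.2 -0.2 -0.2] w 0.0005
```

There is no contact at 41 mm, so the tips really do sit higher than reported. I keep probing in small steps to find the true slab contact.

```bash
python3 -m crank '0 0 0.02 0 -1;0 0 0.02 0 -1;0 0 0.01 0 -1;0 0 0 0 -1;0 0 0 0 -1'; python3 w.py; python3 -m crank '0 0 0.01 0 -1;0 0 0.01 0 -1;0 0 0 0 -1'|tail -4
```

```text
time: 6.1
ee_pos: [0.4947, -0.078, 0.031]
eef_rot: [0.685, 0.728, -0.0, -0.0]
ft_force: [-0.3, 0.4, -0.2]
width: 0.0003
grip_force: 0.0
6.1 slab xyz [-0.0601 -0.0275  0.031 ] yaw off 0.01 F [-0.3  0.4 -0.2] w 0.0003
eef_rot: [0.685, 0.728, -0.0, -0.0]
ft_force: [-0.2, 0.5, 0.5]
width: 0.0008
grip_force: 0.0
```

```bash
python3 w.py;python3 - <<'E'
from h import *
c=cam("scene");cv2.imwrite("pics/s3.png",cv2.resize(c["img"][180:290,130:290],None,fx=5,fy=5))
E
```

```text
6.4 slab xyz [-0.0602 -0.0273  0.0268] yaw off 0.02 F [-0.2  0.5  0.5] w 0.0008
```

View pics/s3.png

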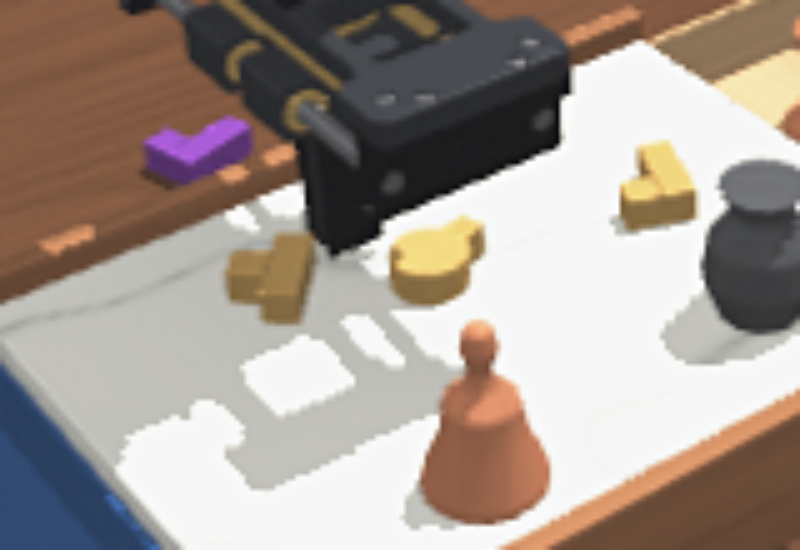

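The fingers are now just behind the tee, with the tip at about (335,255), clear of the button at (435,260) and well clear of the bell. I start pushing.

```bash
python3 -m crank '-0.02 0 0 0 -1;-0.04 0 0 0 -1;-0.04 0 0 0 -1;-0.04 0.005 0 0 -1;-0.04 0.005 0 0 -1;-0.04 0.005 0 0 -1;-0.04 0 0 0 -1;0 0 0 0 -1'|sed -n 1,4p; python3 w.py;python3 - <<'E'
from m import *; from w import S
c=cam("scene");cv2.imwrite("pics/s4.png",cv2.resize(c["img"][180:300,60:280],None,fx=3.6,fy=3.6))
E
```

```text
time: 7.25
ee_pos: [0.5008, -0.1312, 0.0271]
eef_rot: [0.686, 0.728, -0.0, 0.0]
ft_force: [0.2, 0.0, -0.6]
7.25 slab xyz [-0.0572 -0.081   0.0271] yaw off -0.09 F [ 0.2  0.  -0.6] w 0.0003
```

View pics/s4.png

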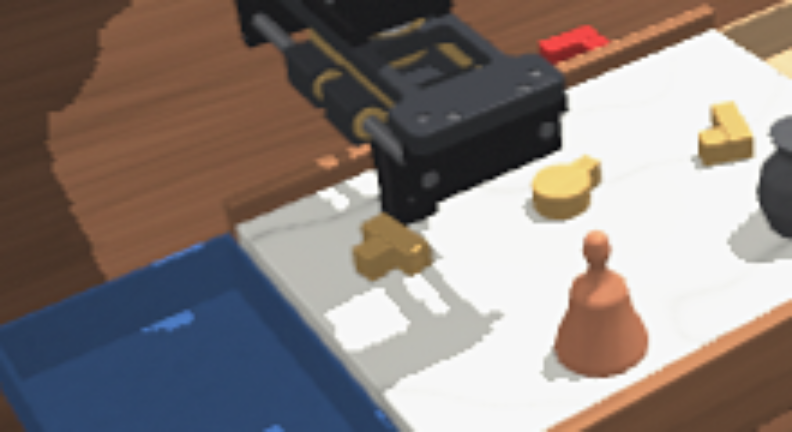

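The tee has squared up against the fingers at (392,250), and the button at (562,190) is untouched. I push on over the edge, back off a little and measure by colour mask.

```bash
python3 -m crank '-0.045 0.01 0 0 -1;-0.045 0.01 0 0 -1;-0.045 0.005 0 0 -1;-0.045 0 0 0 -1;-0.045 0 0 0 -1;-0.045 0 0 0 -1;-0.045 0 0 0 -1;-0.04 0 0 0 -1;-0.03 0 0 0 -1;0 0 0 0 -1'|sed -n 1,4p; python3 w.py; python3 -m crank '0.05 0 0 0 -1;0.1 0 -0.1 0 -1;0 0 -0.25 0 -1;0 0 -0.25 0 -1;0.1 -0.2 0 0 -1;0.2 -0.1 0 0 -1;0.25 0 0 0 -1;0.25 0 0 0 -1;0.25 0 0 0 -1;0 0 0 0 -0.6'|head -2
cat > look.py <<'E'
from m import *; from w import S
t=cam("top");s=cam("scene")
for a in blobs(t,(12,100,50),(32,255,255),20):
    if 205<a[0][0]<400 and 95<a[0][1]<215:
        L=np.array([S(plane(t,u,.059)) for u in np.argwhere(a[2])[:,::-1]])
        print("top",a[0].round(1),a[1],"slab",S(plane(t,a[0],.059))[:2],"floor",S(plane(t,a[0],.01))[:2],"ext",L.min(0)[:2],L.max(0)[:2])
for a in blobs(s,(12,100,50),(32,255,255),20):
    if 60<a[0][0]<330 and 200<a[0][1]<384: print("scene",a[0].round(1),a[1])
E
python3 look.py; python3 w.py
```

```text
time: 8.3
ee_pos: [0.5104, -0.2073, 0.0271]
eef_rot: [0.686, 0.728, -0.0, 0.0]
ft_force: [0.4, -0.1, 0.3]
8.3 slab xyz [-0.0522 -0.1575  0.0271] yaw off -0.05 F [ 0.4 -0.1  0.3] w 0.0004
time: 9.3
ee_pos: [0.4349, 0.0371, 0.147]
top [234.2 100. ] 73 slab [0.1498 0.0743] floor [0.1696 0.0736] ext [0.1255 0.0604] [0.1761 0.0862]
top [297.2 105.9] 464 slab [ 0.1168 -0.0688] floor [ 0.1351 -0.076 ] ext [ 0.1068 -0.1469] [0.1438 0.0182]
top [386.9  98.8] 24 slab [ 0.1073 -0.2777] floor [ 0.1251 -0.2946] ext [ 0.0964 -0.2834] [ 0.1186 -0.2673]
top [394.2 107.8] 43 slab [ 0.0833 -0.2903] floor [ 0.1    -0.3077] ext [ 0.0721 -0.304 ] [ 0.0952 -0.2757]
top [395.7 118.8] 56 slab [ 0.0566 -0.2888] floor [ 0.0721 -0.3061] ext [ 0.039  -0.3057] [ 0.0706 -0.2702]
top [391.7 126.5] 30 slab [ 0.0393 -0.2761] floor [ 0.054  -0.2928] ext [ 0.026  -0.2848] [ 0.0485 -0.2653]
top [395.5 143.5] 54 slab [-0.0016 -0.2771] floor [ 0.0113 -0.2939] ext [-0.014  -0.2929] [ 0.0108 -0.2654]
top [329.2 164.1] 137 slab [-0.0303 -0.1199] floor [-0.0188 -0.1295] ext [-0.0434 -0.137 ] [-0.0132 -0.1005]
top [396.9 166.
[... 717 characters left out ...]
 [216.7 231.9] 240
scene [263.3 287.5] 3032
scene [ 60.6 238.5] 21
scene [ 93.6 240.3] 27
scene [108.1 240.6] 47
scene [ 76.9 247.1] 24
scene [ 94.3 249.2] 22
scene [159.9 256.3] 264
scene [246.  318.6] 117
scene [ 69.4 314.3] 35
scene [296.7 315.3] 49
scene [329.6 320.4] 20
scene [ 60.  324.6] 23
scene [ 79.8 333.7] 38
scene [305.8 332.9] 34
scene [289.  345.1] 26
scene [ 86.2 349.4] 69
scene [322.1 353.5] 33
scene [ 99.4 357.8] 20
scene [ 79.4 358. ] 24
scene [ 92.2 363.2] 38
scene [268.9 366.5] 55
scene [299.4 365.9] 37
scene [102.6 368.2] 27
scene [154.6 368. ] 27
scene [107.5 375.1] 26
scene [161.  378.6] 45
9.4 slab xyz [-0.1125  0.0853  0.147 ] yaw off 0.24 F [-0.6  0.2 -0. ] w 0.0098
```

The tee slid off the side of the shut fingers. It now lies at slab (−30,−120) mm, still on the slab, and everything else is unmoved. A two-point push with the fingers slightly apart will hold it. First I check from picture s2 how far the gripper body clears the bell.

```bash
python3 - <<'E'
from h import *; from w import ex,ey
c=cam("scene");p=np.array([.4948,-.078,.0521])
for d in(.07,.08,.09,.1):
  print(d,[((proj(c,p+.095*ex+j*.0375*ey+[0,0,d])-[150,180])*7).round().tolist() for j in(-1,1)])
t=cam("top")
# bell knob tip: two views; lota rim
print(proj(c,[.6182,-.0965,.109]),proj(c,[.6182,-.0965,.1]))
i=cv2.imread("pics/scene0.png");h=cv2.cvtColor(i,cv2.COLOR_BGR2HSV)
m=cv2.inRange(h,(0,90,60),(12,255,220));m[:,:210]=0;m[:,245:]=0;m[:235]=0;m[285:]=0
y,x=np.nonzero(m);print("bell top row",y.min(),x[y==y.min()],"bottom",y.max())
E
```

```text
0.07 [[402.0, 327.0], [672.0, 210.0]]
0.08 [[399.0, 291.0], [671.0, 175.0]]
0.09 [[396.0, 254.0], [670.0, 139.0]]
0.1 [[393.0, 216.0], [669.0, 102.0]]
[223.77998043 238.96122226] [224.04793874 243.5670995 ]
bell top row 244 [224 225 226] bottom 284
```

The image puts the body about 97 mm above the reported TCP and the tip about 23 mm above it. When pushing, the body is therefore at about 125 mm, at least 15 mm above the bell. I go behind the tee with the fingers 17 mm apart.

```bash
python3 -m crank '-0.2 0.1 0 0 -0.6;-0.2 0.1 0 0 -0.6;-0.2 0.1 0 0 -0.6;-0.2 0.1 0 0 -0.6;-0.015 0.015 0 0 -0.6;0 0 0 0 -0.6;0 0 0 0 -0.6'|head -1; python3 w.py '[-.029,-.078,.026]'
```

```text
time: 10.2
10.2 slab xyz [-0.0296 -0.0792  0.1468] yaw off -0.02 F [ 0.2  1.6 -0.2] w 0.0173
tool units dx dy dz [0.006 0.003 0.604]
```

Descend, then push slowly to 20 mm past the edge.

```bash
python3 -m crank '0.006 0.003 0.2 0 -0.6;0 0 0.2 0 -0.6;0 0 0.14 0 -0.6;0 0 0.06 0 -0.6;0 0 0 0 -0.6;-0.04 0 0 0 -0.6;-0.04 0 0 0 -0.6;-0.04 0 0 0 -0.6;-0.04 0 0 0 -0.6;0 0 0 0 -0.6'|head -1; python3 w.py; python3 -m crank '-0.04 0 0 0 -0.6;-0.04 0 0 0 -0.6;-0.04 0 0 0 -0.6;-0.04 0 0 0 -0.6;-0.04 0 0 0 -0.6;-0.03 0 0 0 -0.6;0 0 0 0 -0.6;0 0 0 0 -0.6'|head -1;python3 w.py
```

```text
time: 11.2
11.2 slab xyz [-0.0283 -0.112   0.0276] yaw off -0.1 F [-0.2 -0.1  0.3] w 0.0177
time: 12.0
12.0 slab xyz [-0.0285 -0.1563  0.0269] yaw off -0.0 F [ 0.6 -0.6  0.3] w 0.0171
```

```bash
python3 -m crank '0.05 0 -0.15 0 -0.6;0.1 0 -0.2 0 -0.6;0.1 -0.1 -0.2 0 -0.6;0.15 -0.2 0 0 -0.6;0.22 -0.1 0 0 -0.6;0.25 0 0 0 -0.6;0.25 0 0 0 -0.6;0.25 0 0 0 -0.6;0 0 0 0 -0.6'|head -1; python3 look.py|grep top|awk '{print}' | grep -v '13[0-9]\]$'; python3 w.py
```

```text
time: 12.9
top [284.3 102.4] 983 slab [ 0.1291 -0.0404] floor [ 0.1479 -0.0463] ext [ 0.1066 -0.1845] [0.1959 0.0874]
top [273.5  98.5] 24 slab [ 0.1419 -0.017 ] floor [ 0.1613 -0.0219] ext [ 0.1337 -0.0248] [ 0.1511 -0.0083]
top [386.8 101. ] 28 slab [ 0.1019 -0.2766] floor [ 0.1195 -0.2934] ext [ 0.0934 -0.289 ] [ 0.1082 -0.2637]
top [396.5 142.3] 45 slab [ 0.0009 -0.2799] floor [ 0.0138 -0.2968] ext [-0.0128 -0.2924] [ 0.0137 -0.2658]
top [352.8 164.2] 137 slab [-0.0372 -0.1726] floor [-0.026  -0.1846] ext [-0.0497 -0.191 ] [-0.0204 -0.1556]
top [280.  169.7] 160 slab [-0.0288 -0.0082] floor [-0.0172 -0.0126] ext [-0.0422 -0.0249] [-0.0135  0.013 ]
top [307.7 209.4] 584 slab [-0.1263 -0.0562] floor [-0.1192 -0.0629] ext [-0.1623 -0.144 ] [-0.1111  0.0313]
top [377.7 209.1] 105 slab [-0.1452 -0.2096] floor [-0.139  -0.2233] ext [-0.1604 -0.2369] [-0.1293 -0.1819]
13.0 slab xyz [-0.1087  0.1189  0.137 ] yaw off 0.19 F [ 0.1 -0.5  0.1] w 0.0173
```

The tee's blob is now at slab (−27,−183) mm on the pan floor, so it is in the pan. Next is the button, from behind its bar.

```bash
python3 -m crank '-0.14 0.13 0 0 -0.6;-0.14 0.13 0 0 -0.6;-0.13 0.12 0 0 -0.6;0 0 0 0 -0.6;0 0 0 0 -0.6'|head -1; python3 w.py '[-.032,.036,.026]'
```

```text
time: 13.5
13.5 slab xyz [-0.0328  0.0339  0.1367] yaw off -0.18 F [-0.2  0.1  0.2] w 0.0171
tool units dx dy dz [0.01  0.004 0.553]
```

```bash
python3 -m crank '0.01 0.004 0.2 0 -0.6;0 0 0.2 0 -0.6;0 0 0.1 0 -0.6;0 0 0.053 0 -0.6;0 0 0 0 -0.6;-0.04 0 0 0 -0.6;-0.04 0 0 0 -0.6;-0.045 0 0 0 -0.6;-0.045 0 0 0 -0.6;-0.045 0 0 0 -0.6'|head -1; python3 w.py; python3 -m crank '-0.045 0 0 0 -0.6;-0.045 0 0 0 -0.6;-0.045 0 0 0 -0.6;-0.045 0 0 0 -0.6;-0.045 0 0 0 -0.6;-0.045 0 0 0 -0.6;0 0 0 0 -0.6'|head -1;python3 w.py; python3 - <<'E'
from m import *; from w import S
s=cam("scene")
for a in blobs(s,(12,100,50),(32,255,255),20):
    if 60<a[0][0]<330 and 200<a[0][1]<300: print(a[0].round(1),a[1],S(plane(s,a[0],.052)))
E
```

```text
time: 14.5
14.5 slab xyz [-0.0314 -0.0061  0.0268] yaw off -0.01 F [1.2 0.7 0.3] w 0.0176
time: 15.2
15.2 slab xyz [-0.0319 -0.061   0.0264] yaw off -0.09 F [ 0.7 -0.2 -0. ] w 0.0175
[303.1 200.9] 58 [-0.0056  0.1781  0.052 ]
[166.2 203.2] 29 [-0.1665 -0.0373  0.052 ]
[ 62.9 210. ] 37 [-0.2697 -0.2054  0.052 ]
[261.1 217.6] 182 [-0.0117  0.0778  0.052 ]
[150.8 225. ] 260 [-0.119  -0.0947  0.052 ]
[183.2 218.5] 33 [-0.1    -0.0376  0.052 ]
[ 75.5 220.9] 20 [-0.2182 -0.1991  0.052 ]
[ 62.6 227.4] 32 [-0.2125 -0.2249  0.052 ]
[262.5 287. ] 3200 [ 0.1348 -0.0348  0.052 ]
[124.5 239.4] 20 [-0.1085 -0.1508  0.052 ]
[ 82.4 239.6] 20 [-0.1541 -0.2094  0.052 ]
[180.1 245.9] 245 [-0.0315 -0.0834  0.052 ]
[128.7 292.7] 301 [ 0.0195 -0.2014  0.052 ]
```

The button is tracking centred, at slab (−31,−83) mm. I push on over the edge.

```bash
python3 -m crank '-0.045 0 0 0 -0.6;-0.05 0 0 0 -0.6;-0.05 0 0 0 -0.6;-0.05 0 0 0 -0.6;-0.05 0 0 0 -0.6;-0.05 0 0 0 -0.6;-0.05 0 0 0 -0.6;-0.05 0 0 0 -0.6;-0.05 0 0 0 -0.6;-0.04 0 0 0 -0.6'|head -1;python3 -m crank '0 0 0 0 -0.6;0 0 0 0 -0.6;0.05 0 -0.15 0 -0.6;0.1 0 -0.2 0 -0.6;0.1 -0.1 -0.2 0 -0.6;0.15 -0.2 0 0 -0.6;0.22 -0.1 0 0 -0.6;0.25 0 0 0 -0.6;0.25 0 0 0 -0.6;0.25 0 0 0 -0.6' |head -1; python3 w.py '[-.0175,.125,.137]'; python3 look.py|grep top| awk '$3>110||$2>0' | grep -E 'top +\[(2[2-9]|3[0-8])[0-9.]+ +1[3-9]'
```

```text
time: 16.25
time: 17.25
17.25 slab xyz [-0.1122  0.1204  0.137 ] yaw off 0.06 F [1.5 0.1 0.5] w 0.0176
tool units dx dy dz [ 0.023  0.473 -0.   ]
top [350.  164.4] 205 slab [-0.0369 -0.1662] floor [-0.0257 -0.178 ] ext [-0.0525 -0.191 ] [-0.0204 -0.147 ]
```

```bash
python3 -m crank '0.01 0.16 0 0 -0.6;0 0.16 0 0 -0.6;0 0.16 0 0 -0.6;0 0 0 0 -0.6;0 0 0 0 -0.6'|head -1; python3 w.py '[-.0155,.119,.026]'; python3 - <<'E'
from m import *; from w import S
s=cam("scene");t=cam("top")
print(proj(s,[.6,.1,.05]))
for a in blobs(s,(12,100,50),(32,255,255),40):
    if 100<a[0][0]<330 and 200<a[0][1]<330:
        v=np.argwhere(a[2]);print(a[0].round(1),a[1],"box",v.min(0)[::-1],v.max(0)[::-1],S(plane(s,a[0],.052))[:2],S(plane(s,a[0],.012))[:2])
E
```

```text
time: 17.85
17.85 slab xyz [-0.016   0.1197  0.1359] yaw off 0.01 F [-0.7  0.6  0.2] w 0.0176
tool units dx dy dz [-0.004  0.003  0.55 ]
[311.92462059 222.17042867]
[199.7 204.4] 651 box [145 182] [259 226] [-0.1217  0.0118] [-0.1757  0.0418]
[329.8 209.2] 83 box [300 189] [362 229] [0.0477 0.1979] [0.0073 0.2429]
[260.8 218.5] 153 box [254 209] [268 225] [-0.0097  0.0757] [-0.0547  0.1109]
[136.6 232.2] 129 box [122 222] [151 243] [-0.1147 -0.1249] [-0.1682 -0.1059]
[155.2 226.4] 40 box [149 222] [160 231] [-0.1099 -0.0904] [-0.163  -0.0685]
[263.3 286.4] 3361 box [190 233] [340 342] [ 0.1346 -0.033 ] [ 0.1011 -0.0066]
[134.2 283. ] 523 box [117 261] [146 301] [ 0.0049 -0.1855] [-0.039  -0.1713]
[248.3 317.5] 112 box [234 308] [265 327] [ 0.171  -0.0888] [ 0.1404 -0.0669]
[293.4 317. ] 50 box [282 311] [305 324] [ 0.2095 -0.0381] [ 0.1821 -0.0121]
```

```bash
python3 -m crank '-0.004 0.003 0.2 0 -0.6;0 0 0.2 0 -0.6;0 0 0.1 0 -0.6;0 0 0.05 0 -0.6;0 0 0 0 -0.6;-0.04 0 0 0 -0.6;-0.04 0 0 0 -0.6;-0.045 0 0 0 -0.6;-0.045 0 0 0 -0.6;-0.045 0.003 0 0 -0.6'|head -1; python3 w.py; python3 -m crank '-0.045 0.005 0 0 -0.6;-0.045 0.005 0 0 -0.6;-0.045 0.005 0 0 -0.6;-0.045 0.005 0 0 -0.6;-0.045 0.005 0 0 -0.6;-0.045 0.005 0 0 -0.6;-0.045 0.005 0 0 -0.6;-0.045 0.005 0 0 -0.6;0 0 0 0 -0.6'|head -1;python3 w.py; python3 - <<'E'
from m import *; from w import S
s=cam("scene")
for a in blobs(s,(12,100,50),(32,255,255),40):
    if 100<a[0][0]<330 and 200<a[0][1]<330: print(a[0].round(1),a[1],S(plane(s,a[0],.052)))
E
```

```text
time: 18.95
18.95 slab xyz [-0.0142  0.0752  0.0269] yaw off -0.01 F [-0.1  2.1  0.3] w 0.0171
time: 19.85
19.85 slab xyz [-0.0065  0.002   0.0264] yaw off -0.1 F [-0.5  0.   0.8] w 0.0172
[165.3 218.7] 594 [-0.1201 -0.0642  0.052 ]
[219.5 240.6] 223 [-0.002 -0.022  0.052]
[262.7 286.5] 3358 [ 0.1342 -0.0338  0.052 ]
[133.7 283.6] 559 [ 0.0057 -0.1867  0.052 ]
[247.9 317.4] 102 [ 0.1705 -0.0892  0.052 ]
```

The elbow is tracking at slab (−2,−22) mm. I carry on with a slight drift away from the pile in the pan, staying more than 15 mm off the bell.

```bash
python3 -m crank '-0.045 0.004 0 0 -0.6;-0.045 0.004 0 0 -0.6;-0.045 0.004 0 0 -0.6;-0.045 0.004 0 0 -0.6;-0.045 0.004 0 0 -0.6;-0.045 0.004 0 0 -0.6;-0.045 0.004 0 0 -0.6;-0.045 0.006 0 0 -0.6;-0.045 0.008 0 0 -0.6;-0.045 0.01 0 0 -0.6'|head -1; python3 w.py; python3 -m crank '-0.045 0.01 0 0 -0.6;-0.045 0.01 0 0 -0.6;-0.045 0.01 0 0 -0.6;-0.045 0.01 0 0 -0.6;-0.045 0.008 0 0 -0.6;-0.045 0.005 0 0 -0.6;-0.05 0 0 0 -0.6;-0.04 0 0 0 -0.6;0 0 0 0 -0.6;0 0 0 0 -0.6'|head -1;python3 w.py; python3 -m crank '0.05 0 -0.1 0 -0.6;0.1 0 -0.2 0 -0.6;0 0 -0.25 0 -0.6;0.1 -0.2 0 0 -0.6;0.15 -0.2 0 0 -0.6;0.22 -0.1 0 0 -0.6;0.25 0 0 0 -0.6;0.25 0 0 0 -0.6;0.25 0 0 0 -0.6;0 0 0 0 -0.6'|head -1
python3 - <<'E'
from h import *
s=cam("scene");t=cam("top")
a=cv2.resize(s["img"][200:384,40:300],None,fx=2.2,fy=2.2);b=cv2.resize(t["img"][90:220,220:405],None,fx=3,fy=3)
W=max(a.shape[1],b.shape[1]);v=np.zeros((600,800,3),np.uint8)
a=cv2.resize(s["img"][200:384,50:310],(395,280));b=cv2.resize(t["img"][95:225,220:405],(400,281))
k=cv2.resize(s["img"][240:330,90:205],(395,310));k2=cv2.resize(t["img"][130:200,325:405],(400,315))
v[:280,:395]=a;v[:281,400:]=b;v[285:595,:395]=k;v[284:599,400:]=k2
cv2.imwrite("pics/fin.png",v)
E
```

```text
time: 20.9
20.9 slab xyz [ 0.0041 -0.0868  0.0264] yaw off 0.01 F [-0.9  0.2  1.4] w 0.0169
time: 21.9
21.9 slab xyz [ 0.0145 -0.158   0.0263] yaw off -0.01 F [-0.4  0.3  0. ] w 0.0176
time: 22.9
```

View pics/fin.png

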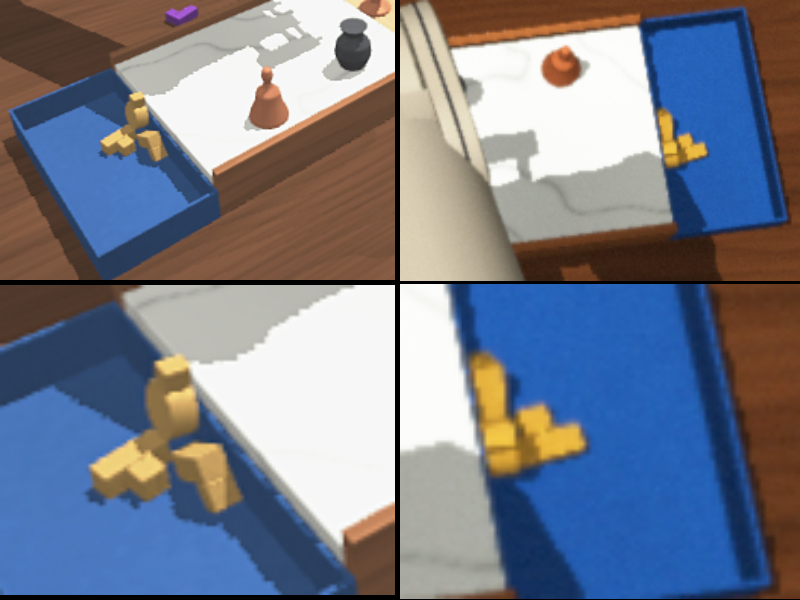

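The top row shows the bell and pot standing and the slab clear. The elbow, at about (215,475) in the lower left panel, and the tee at (125,470) lie in the pan. The button stands on edge on the tee against the slab end, with its bar up at (172,362). Its height is marginal, so I measure it and then topple it with a nudge.

```bash
python3 - <<'E'
from m import *; from w import S
s=cam("scene");t=cam("top")
print("bar top",S(tri(t,(345,163.6),s,(140.1,262.4))))
u=(90+172/3.43,240+(405-285)/3.44);print("disc px",u,S(plane(s,u,.036)))
E
python3 w.py '[-.03,-.12,.13]'; python3 -m crank '0 0 0 0 -1;-0.2 0.08 0 0 -1;-0.2 0.08 0 0 -1;-0.2 0.08 0 0 -1;-0.2 0.05 0 0 -1;0 0 0 0 -1' | head -1;python3 w.py '[-.03,-.12,.026]'
```

```text
bar top [-0.0324 -0.157   0.0535]
disc px (140.14577259475217, 274.8837209302326) [-0.0244 -0.1639  0.036 ]
23.1 slab xyz [-0.0856  0.1151  0.1365] yaw off -0.04 F [-0.   0.7 -1. ] w 0.0172
tool units dx dy dz [-1.175  0.278  0.033]
time: 23.7
23.7 slab xyz [-0.0277 -0.0515  0.1366] yaw off -0.52 F [-0.4 -0.5 -0. ] w 0.0003
tool units dx dy dz [-0.342 -0.012  0.553]
```

The bar top is at slab y −157, z 53 mm, so the button's centre is at about z 33 mm. That should pass, but it could be precarious. I give it a gentle nudge off its perch from the slab side.

```bash
python3 -m crank '-0.17 -0.015 0.05 0.004 -1;-0.17 0 0.15 0 -1;0 0 0.2 0 -1;0 0 0.1 0 -1;0 0 0.055 0 -1;0 0 0 0 -1;-0.04 0 0 0 -1;-0.04 0 0 0 -1'|head -1; python3 w.py; python3 -m crank '-0.03 0 0 0 -1;-0.03 0 0 0 -1;-0.03 0 0 0 -1;-0.03 0 0 0 -1;-0.03 0 0 0 -1;-0.03 0 0 0 -1;0 0 0 0 -1;0 0 0 0 -1'|head -1;python3 w.py; python3 -m crank '0.1 0 0 0 -1;0.1 0 -0.1 0 -1;0 0 -0.25 0 -1;0 -0.2 -0.2 0 -1;0.15 -0.2 0 0 -1;0.22 -0.1 0 0 -1;0.25 0 0 0 -1;0.25 0 0 0 -1;0.25 0 0 0 -1;0 0 0 0 -1'|head -1
python3 - <<'E'
from m import *; from w import S
s=cam("scene");t=cam("top")
for n,c,b in(("top",t,(325,100,400,205)),("scene",s,(80,255,205,340))):
  for a in blobs(c,(14,110,70),(30,255,255),15):
    if b[0]<a[0][0]<b[2] and b[1]<a[0][1]<b[3]:
        v=np.argwhere(a[2]);L=np.array([S(plane(c,u[::-1],.017)) for u in v]);print(n,a[0].round(1),a[1],v.min(0)[::-1],v.max(0)[::-1],"slab@.017",L.min(0)[:2],L.max(0)[:2])
E
```

```text
time: 24.5
24.5 slab xyz [-0.0297 -0.1288  0.0269] yaw off -0.32 F [-1.3 -0.9  0.5] w 0.0004
time: 25.3
25.3 slab xyz [-0.031  -0.164   0.0253] yaw off -0.36 F [-0.4 -0.2 -0.3] w 0.0003
time: 26.3
top [342.4 153.7] 94 [339 146] [345 162] slab@.017 [-0.02  -0.171] [ 0.0203 -0.1565]
top [354.7 164.9] 198 [346 157] [365 172] slab@.017 [-0.0468 -0.2117] [-0.0101 -0.1652]
scene [132.8 290.2] 762 [110 275] [159 305] slab@.017 [-0.0621 -0.2108] [ 0.0312 -0.1527]
```

```bash
python3 - <<'E'
from m import *; from w import S,o,ex,ey
s=cam("scene");t=cam("top")
bs=[a for a in blobs(s,(14,110,70),(30,255,255),100) if 80<a[0][0]<205 and 255<a[0][1]<340][0]
bt=[a for a in blobs(t,(14,110,70),(30,255,255),50) if 325<a[0][0]<400 and 100<a[0][1]<205]
ms=cv2.dilate(bs[2].astype(np.uint8),np.ones((3,3)))
# upper bound on height of each top-view pixel consistent with scene silhouette
for a in bt:
    best=[]
    for v in np.argwhere(a[2]):
        zs=[z for z in np.arange(.003,.07,.002) if ms[tuple(proj(s,plane(t,v[::-1],z)).round().astype(int)[::-1])]]
        if zs: p=S(plane(t,v[::-1],max(zs))); best.append(p)
    b=np.array(best);i=b[:,2].argsort()[::-1];print(a[0].round(),"zmax",b[i[:5]].tolist(),"median z",np.median(b[:,2]),"y",b[:,1].min(),b[:,1].max())
E
python3 w.py
```

```text
[342. 154.] zmax [[0.0135, -0.1602, 0.039], [0.0108, -0.1621, 0.039], [0.0143, -0.1583, 0.037], [0.0116, -0.1602, 0.037], [0.006, -0.1663, 0.037]] median z 0.027 y -0.1664 -0.1544
[355. 165.] zmax [[-0.0182, -0.1784, 0.049], [-0.0264, -0.1862, 0.049], [-0.0235, -0.1821, 0.049], [-0.0285, -0.1886, 0.047], [-0.0227, -0.1804, 0.047]] median z 0.037 y -0.2067 -0.1665
26.5 slab xyz [-0.1247  0.0998  0.1308] yaw off -0.4 F [-0.1  0.  -0.1] w 0.0008
```

Even the upper bounds on the top surfaces are under 49 mm, which puts all the centres below 40 mm. All three pieces are inside the pan outline (slab y −157 to −207 mm), the bell and pot were not touched, and the arm is clear. I hand in the job.

```bash
python3 -c "
from bench import workorder
print(workorder.close_job())"
```

```text
the job is handed in; nothing more can be done
None
```

The job is handed in, but `close_job()` gave no verdict: by camera all three brass cut-offs lie in the blue pan, the bell and pot looked undisturbed in the last picture viewed (before a final nudge to the button), the arm never went near the lamp, and nothing was put in the tray.

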